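# Lock the cutting template onto the soap cutter

## Task

Lift the steel cutting template by its blue grip out of its wooden rack and hang it on the soap cutter: press the round end of its keyhole over the brass stud on the fence, then lower it, still in your fingers, until it is fully home and locked behind the stud's head, and only then let go. The stud can stand anywhere along its slot, so feel for it gently and do not force it; leave the things round about alone.

Things in the scene. Friction and masses are not known exactly. Their poses are not given: they have to be found in the camera images.
- template: Loose steel plate, 6 mm thick, 100 mm wide (y), 0.15 to 0.31 kg, with a blue plastic grip along its top edge and a keyhole. Origin: middle of its lower edge, at mid-thickness; z up the plate, +x out of its flat back (back face x = +3 mm, front -3 mm), y along its width. It starts upright in the rack. Its back goes to the fence: its x must point as the cutter's x.
- grip (a point): Where the TCP goes to pinch the blue grip from above, closing across the plate's x: template x -4, y 0, z 111 mm. The grip spans z 85 to 117 mm, y -32 to +32 mm, x -11 to +3 mm (14 mm thick, flush with the back). Keep the fingertips no more than 26 mm below its top, so that they stay above the fence when the plate is home.
- round_hole (a point): Centre of the keyhole's round lower end (an octagon, 22 mm across flats): template x 0, y 0, z 40 mm. Above it runs a slot 11 mm wide, with 45 degree shoulders between them.
- keyhole_top (a point): Closed upper end of the keyhole slot: template x 0, y 0, z 64 mm. Home and locked, this edge rests on the top of the stud's shank (94 mm above the table), so the template's origin is 30 mm above the table.
- cutter: Soap cutter fixed to the table: wooden base 200 mm wide (y), 15 mm high, from x -90 to +60 mm, and an upright aluminium fence 160 mm wide, 12 mm thick, front face at x = 0. Origin: on the table under the middle of the fence's front face; z up, x points through the fence, away from the robot. The brass headed stud sticks out of the front face to -x.
- stud_slot (a point): Middle of the stud's horizontal slot on the fence: cutter x 0, y 0, z 90 mm. The stud is clamped at this height anywhere within 18 mm to either side (y); where is NOT measured. Shank 8 mm thick; head 18 mm across (its front edge bevelled), 5 mm thick, its underside 11 mm and front 16 mm out from the fence. So with the head through, the plate's back is 0 to 5 mm from the fence.
- fence_top (a point): Middle of the fence's top edge, cutter x 6, y 0, z 112 mm. The stud is spring-loaded: pushed on its front it sinks straight into the fence (1.2 N to start, 0.35 N more per mm, up to 16 mm) and springs out again, with a drop of force, when the keyhole's round end comes over it. It does not give sideways.
- rack: Wooden rack fixed to the table, 70 mm (x) by 136 mm (y); origin at the centre of its underside, z up. The template stands in its slot, 8 mm wide and 104 mm long along y; the slot's floor is at z = 8 mm, the top of its walls at z = 28 mm. (A broom leans on the table front at the far left, its tip at about x 0.37, y 0.55, z 0.29 m: swing over it.)
- soap_cream: Cream soap bar, 42x63x26 mm, loose bystander; origin at centre of its underside.
- soap_tan: Tan soap bar, 42x63x25 mm, loose bystander; origin at centre of its underside.
- salve: Round white salve pot with tan lid, 65 mm wide, 29 mm high, loose bystander; origin at centre of its underside.
- violet_bottle: Small bottle of violet liquid with tall black cap, 31 mm wide, 79 mm high, loose bystander; origin at centre of its underside.
- cup_green: Small green bowl, 100 mm wide, 48 mm high, loose bystander; origin at centre of its underside.

How it is judged:
By the outcome, as a careful person would: the job done as asked, in the order asked, and still so for the second after the job is handed in, with the robot touching nothing.
It also fails if it takes over 64 s, if anything falls off the work surface, if the arm or the gripper's body presses on something with over 40 N, if the wrist force passes 120 N, or if a joint passes its speed limit or range.

## Robot

A 6-joint arm with a two-finger parallel gripper is mounted at the origin on a cart in front of the work surface, level with it; the furniture and walls round the work are solid. World frame = base frame: x ahead of the robot, y to its left, z up, the work surface at z = 0. Lengths are in m, angles in rad, forces in N, time in s.
With the tool pointing down it reaches from about 0.35 to 0.975 m from the base axis. Payload 4.9 kg.
Tool frame: the origin (TCP) lies between the finger pads, 19 mm behind the fingertips; this is the grasp point; y points along the fingers, z is the direction in which the jaws open and shut, and the axes are right-handed (so a half turn about y gives the same grasp; the last joint's range is limited). The gripper opens to 85 mm and grips with 20 to 120 N. Pads are 22 mm wide; open, the fingers measure 114 mm over their backs; the gripper's body (76 mm by 85 mm) begins 54 mm behind the grasp point. The pads swing forward as they close: fully open they stand 13 mm farther back than shut.
Start: joints at [-1.251, 0.053, 1.613, -0, 1.476, -0.119], TCP at [0.266, -0.566, 0.25] pointing down, gripper open.
Joint ranges: [-3.01, 3.01], [-1.01, 2.22], [0.06, 2.58], [-1.02, 4.17], [0.09, 2.62], [-3.14, 3.14]. Speed limits (rad/s): [2.57, 2.57, 3.14, 3.14, 3.14, 3.14].

## Interface

Orientations are given as a rotation vector (axis times angle).
In Python, from bench import robot gives the robot as it stands.
- The arm moves only by the tool servo_tool, never from a script. Its argument "moves" is a list of rows, each a list of 7 numbers: the shift along the tool's x, y, z in mm, then the turn, a rotation vector about the tool's x, y, z in rad, then the opening in per cent of the stroke, from 0 (shut) to 100 (fully open). In form: [[x, y, z, ax, ay, az, fingers], ...]. A call has exactly 5 rows; each row is the pose to reach, as a shift and turn from the pose commanded when the call began, along the tool's axes at that moment; what a row does not reach only later rows make up. A row lasts 1/8 s, in which the tool goes at most 62.5 mm and 10.7 degrees, less where a joint would pass 70% of its speed; a pose out of reach is approached as far as the arm can. A call with a gripper value outside its range is refused whole. The fingers move at their own pace and stop on an object; "squeeze" is the grip in N (left out, the last holds). Time passes only in rows, so rows that repeat a pose let the fingers close, or fill a call up. It gives the time, the measured TCP pose, the force and the opening at its end, in the units of the state.
- robot.read_state(): the state, without advancing time (a new reading comes with each control period).
- robot.grab_frame(name): name is "side" or "top"; returns a dict with "img" (420x560x3 uint8, red, green, blue), "range_z" (420x560 float32, m along the optical axis (not along the pixel's ray), 0 where there is no reading), "fx", "fy", "cx", "cy" (pixels), "distortion" ([k1, k2, p1, p2, k3] as OpenCV has them; the pictures are not rectified), "pose" (4x4, takes a point from camera to world coordinates). Camera axes: x right, y down, z forward; pixel columns grow to the right and rows downward; lengths in m; the calibration is good to about 2 mm. A picture is of the moment at which its call begins.
- robot.close_job(): hands the job in, once; it reports no verdict.
The state is a dict: "clock": time; "joint_positions": joint angles; "joint_vel": joint speeds; "tau": joint torques, N m; "eef_pos": TCP position; "tcp_rot": TCP orientation; "force": force on the tool from outside, world axes, zero at the start; "ft_torque": the same for the moment, N m; "grip_width": finger opening in m.
Only numpy, scipy, OpenCV 4.12 (cv2) and the standard library are available. Lean on these libraries where they do the work, as an engineer would, in place of code of your own. Each camera call takes 0.05 s, during which the arm holds its last target.

## Working session

There is one attempt and no reset: what is moved stays moved. The work goes in short steps, Python scripts to look and compute and a tool call to move; the robot and the scene stay as the last step left them, time stands still between calls to the robot, and variables do not carry over. Pictures are saved under pics/ and viewed, and the job is handed in when it is done.

Besides the shell and the picture viewer there is one more tool, called after "Emit:" in YAML: its name, and indented under it one key for each argument. servo_tool: Moves the arm, as the interface text tells. Its arguments: {"type":"object","properties":{"moves":{"type":"array","items":{"type":"array","items":{"type":"number"}}},"squeeze":{"type":"number"}},"required":["moves"]}

```bash
ls; mkdir -p pics; cat > look.py <<'E'
import cv2,sys,pickle
from bench import robot
for n in ("side","top"):
    f=robot.grab_frame(n); pickle.dump(f,open(f"f_{n}.pkl","wb"))
    cv2.imwrite(f"pics/{n}_{sys.argv[1]}.png",f["img"][:,:,::-1])
    if sys.argv[1]=="0": print(n,f["fx"],f["fy"],f["cx"],f["cy"],f["distortion"],f["pose"])
s=robot.read_state(); print({k:s[k] for k in("clock","eef_pos","tcp_rot","force","grip_width","joint_positions")})
E
python3 look.py 0
```

```text
pics
side 481.3462163884477 481.3462163884477 278.82112453396445 208.89926803906494 [-0.03031998  0.          0.          0.          0.        ] [[ 0.93827356 -0.20793733  0.27641415  0.19983927]
 [-0.34530942 -0.51665415  0.78347297 -0.92330865]
 [-0.02010276 -0.83056039 -0.55656565  0.77267825]
 [ 0.          0.          0.          1.        ]]
top 528.9179935998787 528.9179935998787 271.7098965605522 211.7691803720032 [-0.14869983  0.          0.          0.          0.        ] [[ 0.07989542 -0.97110144  0.22489713  0.19825663]
 [-0.99679785 -0.07857788  0.01481788 -0.00811033]
 [ 0.00328228 -0.22536086 -0.97426983  1.59744797]
 [ 0.          0.          0.          1.        ]]
{'clock': 0.1, 'eef_pos': array([ 0.26537493, -0.56526929,  0.24886816]), 'tcp_rot': array([-0.44138398,  1.98044339, -1.97664616]), 'force': array([-0.1635578 , -0.69413131, -0.18891362]), 'grip_width': 0.08537892761019789, 'joint_positions': array([-1.25098238e+00,  5.32960372e-02,  1.61418103e+00,  1.47548341e-05,
        1.47599678e+00, -1.18999941e-01])}
```

View pics/side_0.png

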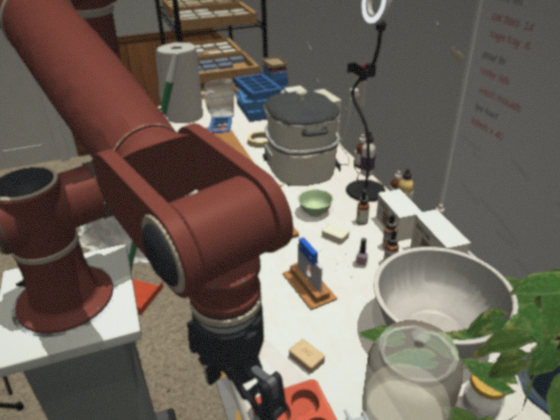

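View pics/top_0.png

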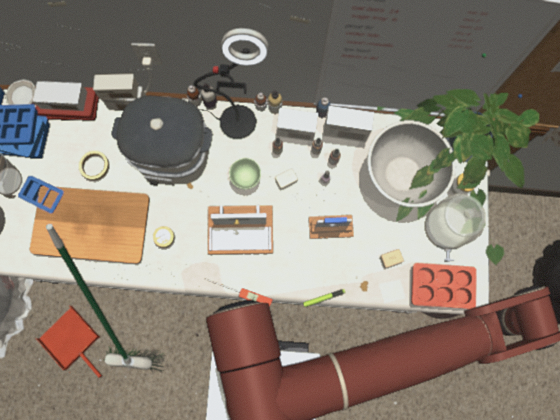

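The top view shows the rack with the template at about (331,226) and the cutter at about (240,228). In the side view the arm hides the cutter, and the rack is at about (310,275). I'll zoom in and take measurements.

```bash
cat > geo.py <<'E'
import numpy as np,cv2,pickle
def load(n): return pickle.load(open(f"f_{n}.pkl","rb"))
def ray(f,uv):
    K=np.array([[f["fx"],0,f["cx"]],[0,f["fy"],f["cy"]],[0,0,1.]])
    p=cv2.undistortPoints(np.array(uv,float).reshape(-1,1,2),K,np.array(f["distortion"])).reshape(-1,2)
    d=np.c_[p,np.ones(len(p))]@f["pose"][:3,:3].T
    return f["pose"][:3,3],d
def plane(f,uv,z):
    o,d=ray(f,uv); return o+d*((z-o[2])/d[:,2])[:,None]
def cloud(f):
    h,w=f["range_z"].shape; uu,vv=np.meshgrid(np.arange(w),np.arange(h))
    o,d=ray(f,np.c_[uu.ravel(),vv.ravel()])
    return (o+d*f["range_z"].reshape(-1,1)).reshape(h,w,3)
E
python3 - <<'E'
from geo import *
f=load("top"); im=f["img"][:,:,::-1]
c=im[190:265,195:365]; cv2.imwrite("pics/topz.png",cv2.resize(c,None,fx=4.7,fy=4.7,interpolation=cv2.INTER_CUBIC))
g=load("side")["img"][:,:,::-1]; c=g[220:320,260:360]; cv2.imwrite("pics/sidez.png",cv2.resize(c,None,fx=6,fy=6,interpolation=cv2.INTER_CUBIC))
for n in("top","side"):
    f=load(n); P=cloud(f); hsv=cv2.cvtColor(f["img"],cv2.COLOR_RGB2HSV)
    m=(hsv[...,0]>105)&(hsv[...,0]<130)&(hsv[...,1]>150)&(P[...,0]>.35)&(P[...,0]<.75)&(abs(P[...,1])<.4)
    q=P[m]; v,u=np.nonzero(m); print(n,len(q),u.min(),u.max(),v.min(),v.max(),np.percentile(q,[2,50,98],axis=0))
    print(cv2.minAreaRect(np.c_[u,v].astype(np.float32)))
E
```

```text
Traceback (most recent call last):
ValueError: zero-size array to reduction operation minimum which has no identity
```

View pics/topz.png

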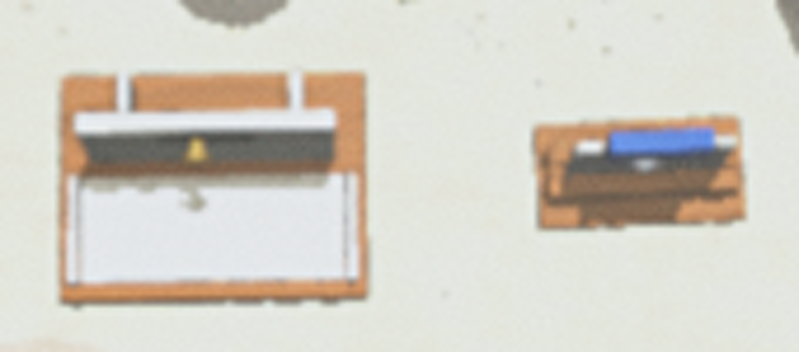

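View pics/sidez.png

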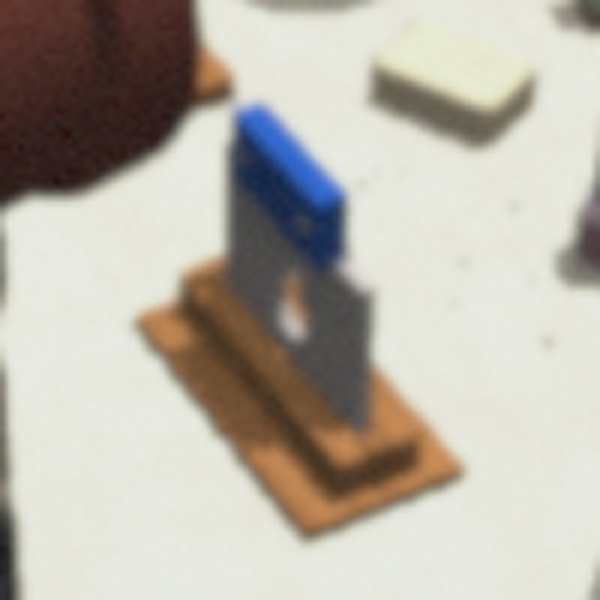

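The stud shows in the top view as a brass spot at about pixel (237,222). The grip faces the robot. The colour mask came back empty, so I'll fix that.

```bash
python3 - <<'E'
from geo import *
for n,uv in(("top",(335,220)),("side",(308,251))):
    f=load(n); P=cloud(f); hsv=cv2.cvtColor(f["img"],cv2.COLOR_RGB2HSV)
    print(hsv[uv[1],uv[0]],P[uv[1],uv[0]])
    h=hsv.astype(int); m=(h[...,0]>105)&(h[...,0]<125)&(h[...,1]>110)
    m[:, :250]=0; m[:200]=0; m[300:]=0; m[:,380:]=0
    v,u=np.nonzero(m); q=P[m]; print(n,len(q),u.min(),u.max(),v.min(),v.max()); print(np.percentile(q,[2,50,98],axis=0)); print(cv2.minAreaRect(np.c_[u,v].astype(np.float32)))
f=load("top"); P=cloud(f); h=cv2.cvtColor(f["img"],cv2.COLOR_RGB2HSV).astype(int)
br=(h[...,0]>5)&(h[...,0]<17)&(h[...,1]>110)&(h[...,2]>90)
for nm,s in(("cutter",np.s_[195:262,200:278]),("rack",np.s_[205:245,300:362])):
    m=np.zeros_like(br); m[s]=br[s]; v,u=np.nonzero(m)
    r=cv2.minAreaRect(np.c_[u,v].astype(np.float32)); b=cv2.boxPoints(r); print(nm,r,b.tolist()); print(plane(f,b,0.015 if nm=="cutter" else .008))
m=(h[...,0]>17)&(h[...,0]<32)&(h[...,1]>90); m2=np.zeros_like(m); m2[212:232,225:250]=m[212:232,225:250]
v,u=np.nonzero(m2); print("stud",len(u),u.mean(),v.mean(),list(zip(u,v)),plane(f,[[u.mean(),v.mean()]],.094))
# fence top: bright pixels
for v0 in range(211,232): print(v0,[tuple(np.round(P[v0,uu]*1000).astype(int)) for uu in (220,237,258)],f["img"][v0,220],f["img"][v0,258])
E
```

```text
[110 136 227] [ 0.52776263 -0.16727062  0.12910715]
top 93 325 346 218 222
[[ 0.46888409 -0.19637671  0.11660594]
 [ 0.5282089  -0.16831021  0.12594745]
 [ 0.53640068 -0.11795484  0.36728809]]
((335.5, 220.0), (21.0, 4.0), 0.0)
[110 180  95] [ 0.5242197  -0.18489448  0.12369234]
side 233 300 316 238 263
[[ 0.52060354 -0.20143181  0.10041028]
 [ 0.52622288 -0.17719098  0.12254245]
 [ 0.53554537 -0.1459691   0.13007267]]
((307.58233642578125, 250.42941284179688), (27.44170570373535, 10.738058090209961), 49.39870071411133)
cutter ((239.58042907714844, 229.68118286132812), (46.52985763549805, 64.00739288330078), 88.8982925415039) [[207.13531494140625, 207.035888671875], [271.1308898925781, 205.80520629882812], [272.0255432128906, 252.32647705078125], [208.02996826171875, 253.55715942382812]]
[[0.56241705 0.21558283 0.015     ]
 [0.58218714 0.01924024 0.015     ]
 [0.4383069  0.00496318 0.015     ]
 [0.41873457 0.19752266 0.015     ]]
rack ((330.5382385253906, 226.57008361816406), (20.094329833984375, 42.50861358642578), 87.95458984375) [[308.9388732910156, 217.28793334960938], [351.42037
[... 3900 characters left out ...]
1 102] [152 143 128]
228 [(np.int64(500), np.int64(169), np.int64(17)), (np.int64(504), np.int64(117), np.int64(18)), (np.int64(510), np.int64(54), np.int64(14))] [167 160 145] [171 171 152]
229 [(np.int64(497), np.int64(169), np.int64(18)), (np.int64(500), np.int64(117), np.int64(20)), (np.int64(506), np.int64(53), np.int64(20))] [184 184 172] [193 193 183]
230 [(np.int64(493), np.int64(168), np.int64(23)), (np.int64(498), np.int64(117), np.int64(16)), (np.int64(504), np.int64(53), np.int64(14))] [211 215 213] [220 222 224]
231 [(np.int64(490), np.int64(168), np.int64(21)), (np.int64(494), np.int64(116), np.int64(21)), (np.int64(501), np.int64(53), np.int64(13))] [226 230 232] [226 230 232]
```

```bash
cat > fit.py <<'E'
from geo import *
def linefit(q,nm,it=4):
    k=np.ones(len(q),bool)
    for _ in range(it):
        A=np.c_[q[k,1],np.ones(k.sum())]; c=np.linalg.lstsq(A,q[k,0],rcond=None)[0]
        r=q[:,0]-c[0]*q[:,1]-c[1]; k=abs(r)<max(2.0*r[k].std(),.002)
    print(nm,"n",k.sum(),"yaw",-np.arctan(c[0]),"x at y0",c[1],"std",r[k].std()); return c
if __name__=="__main__":
  for n in("top","side"):
    f=load(n); P=cloud(f); im=f["img"].astype(int); h=cv2.cvtColor(f["img"],cv2.COLOR_RGB2HSV).astype(int)
    X,Y,Z=P[...,0],P[...,1],P[...,2]; grey=(h[...,1]<40)&(h[...,2]<150)
    m=grey&(X>.48)&(X<.56)&(Y>.03)&(Y<.19)&(Z>.04)&(Z<.100)&((abs(Y-.115)>.02))
    if m.sum()>30: q=P[m]; linefit(q,n+" fence front"); print(np.percentile(q[:,1],[0,100]))
    m=grey&(X>.48)&(X<.56)&(Y>-.24)&(Y<-.09)&(Z>.04)&(Z<.095)
    if m.sum()>20: q=P[m]; linefit(q,n+" plate"); print(np.percentile(q,[0,50,100],axis=0))
    m=(h[...,0]>105)&(h[...,0]<125)&(h[...,1]>110)&(X>.5)&(X<.56)&(Y>-.24)&(Y<-.09)
    v,u=np.nonzero(m); 
    bright=h[...,2]>150
    for nm,mm in(("top face",m&bright),("front face",m&~bright)):
        if mm.sum()>15: q=P[mm]; linefit(q,n+" grip "+nm); print(np.percentile(q,[0,10,50,90,100],axis=0).round(4).tolist())
        if mm.sum()>15 and nm=="top face":
            v,u=np.nonzero(mm); g=plane(f,np.c_[u,v],.125); r=cv2.minAreaRect((g[:,:2]*1000).astype(np.float32)); print("rect mm",r)
E
python3 fit.py
```

```text
top fence front n 160 yaw 0.09614642762884806 x at y0 0.5285756771896375 std 0.0006818170970845649
[0.03274104 0.18695511]
top plate n 47 yaw 0.11991869929190159 x at y0 0.511700048717601 std 0.0006011413143938876
[[ 0.52534154 -0.2165745   0.04036537]
 [ 0.52920299 -0.14427275  0.05512768]
 [ 0.5380627  -0.11907796  0.09284559]]
top grip top face n 88 yaw 0.13798333778731228 x at y0 0.5053140750511229 std 0.0034887797282867586
[[0.5204, -0.1993, 0.1151], [0.5231, -0.1913, 0.1209], [0.5289, -0.1689, 0.126], [0.5344, -0.1447, 0.1297], [0.5367, -0.1389, 0.133]]
rect mm ((528.8004760742188, -169.114013671875), (11.680983543395996, 60.36750793457031), 4.597904682159424)
side plate n 310 yaw 0.12753726427000373 x at y0 0.5098461756840755 std 0.0007591893805570402
[[ 0.52452622 -0.22171591  0.04011782]
 [ 0.53388202 -0.1868123   0.06572269]
 [ 0.5431493  -0.12332494  0.09452428]]
side grip top face n 85 yaw 0.11770837309584602 x at y0 0.5086676605695176 std 0.002800645337193311
[[0.5215, -0.2009, 0.1243], [0.5244, -0.1967, 0.1266], [0.5292, -0.1729, 0.128], [0.5334, -0.1486, 0.1296], [0.5371, -0.1412, 0.1307]]
rect mm ((530.4171142578125, -168.88197326660156), (10.4992094039917, 60.984230041503906), 6.602181434631348)
side grip front face n 121 yaw 0.13495837146523512 x at y0 0.5004619969678251 std 0.0007912383734069665
[[0.5201, -0.2026, 0.0986], [0.5217, -0.1995, 0.1025], [0.5246, -0.1798, 0.1145], [0.5323, -0.1558, 0.1247], [0.5371, -0.1471, 0.1276]]
```

The template front faces the robot, with grip centre at about (0.530,-0.169), top at z 0.125 and yaw 0.12. The cutter yaw is about 0.097. Next is a move helper.

```bash
cat > d.py <<'E'
import sys,numpy as np
from scipy.spatial.transform import Rotation as R
from bench import robot
# target: x y z yaw (jaw axis sign s)
x,y,z,th=map(float,sys.argv[1:5]); s=float(sys.argv[5]) if len(sys.argv)>5 else 1
st=robot.read_state(); Rc=R.from_rotvec(st["tcp_rot"]).as_matrix()
zz=s*np.array([np.cos(th),np.sin(th),0]); yy=np.array([0,0,-1.]); T=np.c_[np.cross(yy,zz),yy,zz]
print("now",st["clock"],st["eef_pos"].round(4),"F",st["force"].round(2),"M",st["ft_torque"].round(2),"w",round(st["grip_width"],4)); print("R",Rc.round(3).tolist()); 
print("shift mm",(Rc.T@(np.array([x,y,z])-st["eef_pos"])*1000).round(1),"turn",R.from_matrix(Rc.T@T).as_rotvec().round(3))
E
python3 d.py .53 -.169 .24 .12 1; python3 d.py .53 -.169 .24 .12 -1|tail -1
```

```text
now 0.1 [ 0.2654 -0.5653  0.2489] F [-0.16 -0.69 -0.19] M [-0.03  0.03  0.02] w 0.0854
R [[-0.905, -0.001, 0.425], [-0.425, 0.002, -0.905], [-0.0, -1.0, -0.002]]
shift mm [-407.9    9.4 -246.3] turn [ 1.000e-03 -1.252e+00 -1.000e-03]
shift mm [-407.9    9.4 -246.3] turn [1.00e-03 1.89e+00 2.00e-03]
```

Emit:
servo_tool:
  moves:
    - [-50, 0, -30, 0, -0.17, 0, 60]
    - [-100, 0, -60, 0, -0.34, 0, 60]
    - [-150, 0, -90, 0, -0.51, 0, 60]
    - [-200, 0, -120, 0, -0.68, 0, 60]
    - [-250, 0, -150, 0, -0.85, 0, 60]

```text
clock: 0.72
eef_pos: [0.4287, -0.3219, 0.2495]
tcp_rot: [-1.065, 1.41, -1.41]
force: [0.3, -0.9, 0.0]
grip_width: 0.0512
```

```bash
python3 d.py .53 -.169 .2 .12 1
```

```text
now 0.725 [ 0.4287 -0.3219  0.2495] F [ 0.34 -0.91  0.03] M [-0.    0.04 -0.02] w 0.0512
R [[-0.273, -0.0, 0.962], [-0.962, 0.0, -0.273], [-0.0, -1.0, -0.0]]
shift mm [-174.8   49.6   55.7] turn [ 0.    -0.397 -0.   ]
```

Emit:
servo_tool:
  moves:
    - [-50, 10, 15, 0, -0.13, 0, 50]
    - [-100, 20, 30, 0, -0.27, 0, 50]
    - [-150, 30, 48, 0, -0.397, 0, 50]
    - [-175, 40, 56, 0, -0.397, 0, 50]
    - [-175, 45, 56, 0, -0.397, 0, 50]

```text
clock: 1.35
eef_pos: [0.5307, -0.1696, 0.2037]
tcp_rot: [-1.263, 1.124, -1.12]
force: [1.3, 0.6, -0.8]
grip_width: 0.0427
```

```bash
python3 d.py .53 -.169 .121 .12 1; python3 look.py 1; python3 fit.py
```

```text
now 1.35 [ 0.5307 -0.1696  0.2037] F [ 1.27  0.61 -0.81] M [-0.07  0.08 -0.02] w 0.0427
R [[0.118, -0.002, 0.993], [-0.993, 0.001, 0.118], [-0.001, -1.0, -0.002]]
shift mm [-0.6 82.7 -0.4] turn [ 0.002 -0.002 -0.001]
{'clock': 1.45, 'eef_pos': array([ 0.5298598 , -0.17129015,  0.20386827]), 'tcp_rot': array([-1.26261854,  1.12566093, -1.12251183]), 'force': array([-0.05575997,  0.37087967,  0.14967865]), 'grip_width': 0.042596362838216134, 'joint_positions': array([-4.46061946e-01, -7.53874968e-02,  1.81792212e+00, -5.44031526e-04,
        1.40115331e+00, -5.61196139e-01])}
top fence front n 166 yaw 0.09611501653248844 x at y0 0.528506170807859 std 0.000713156113464975
[0.03292855 0.18519071]
side fence front n 282 yaw 0.09715061771145792 x at y0 0.5280442075451048 std 0.0009128996922252228
[0.03005365 0.18432079]
side plate n 321 yaw 0.1288135835775255 x at y0 0.509564145835852 std 0.00083432870405002
[[ 0.52478621 -0.21952254  0.04004315]
 [ 0.53363347 -0.18676069  0.06504645]
 [ 0.54324244 -0.12254453  0.09386209]]
side grip top face n 39 yaw 0.10211893408956822 x at y0 0.5118049774694539 std 0.002997559833965976
[[0.5257, -0.199, 0.1241], [0.5269, -0.198, 0.1256], [0.5313, -0.1885, 0.1273], [0.5352, -0.1785, 0.1291], [0.5374, -0.1745, 0.1298]]
rect mm ((531.7767944335938, -185.531982421875), (9.197134971618652, 27.84246063232422), 8.94399356842041)
side grip front face n 134 yaw 0.13278062500761426 x at y0 0.5012115127919216 std 0.0010536610515129992
[[0.5198, -0.2033, 0.0997], [0.5221, -0.1998, 0.1041], [0.5252, -0.1738, 0.1177], [0.5317, -0.1527, 0.1283], [0.536, -0.1442, 0.1303]]
```

View pics/side_1.png

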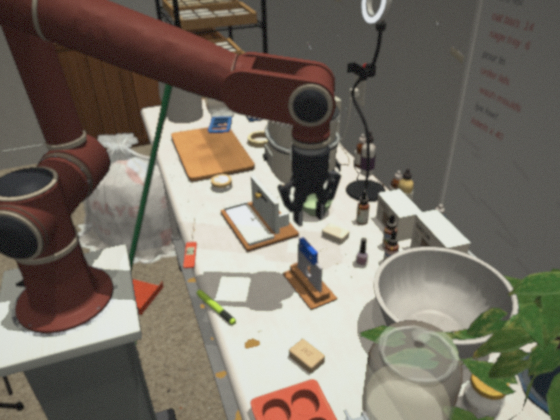

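The gripper hangs straight above the grip, open 43 mm, and the fence and stud are now visible at about (265,205). Descending.

Emit:
servo_tool:
  moves:
    - [0, 25, 0, 0, 0, 0, 50]
    - [0, 50, 0, 0, 0, 0, 50]
    - [0, 70, 0, 0, 0, 0, 50]
    - [0, 83, 0, 0, 0, 0, 50]
    - [0, 83, 0, 0, 0, 0, 50]

```text
clock: 2.08
eef_pos: [0.5299, -0.1714, 0.121]
tcp_rot: [-1.262, 1.126, -1.123]
force: [0.5, -0.1, 0.1]
grip_width: 0.0425
```

```bash
python3 d.py .53 -.169 .121 .12 1; python3 look.py 2;  python3 - <<'E'
from geo import *
g=load("side")["img"][:,:,::-1]; c=g[170:320,215:365]; cv2.imwrite("pics/sidez2.png",cv2.resize(c,None,fx=4,fy=4,interpolation=cv2.INTER_CUBIC))
E
```

```text
now 2.075 [ 0.5299 -0.1714  0.121 ] F [ 0.46 -0.08  0.08] M [ 0.06 -0.04 -0.02] w 0.0425
R [[0.114, -0.002, 0.993], [-0.993, 0.001, 0.114], [-0.001, -1.0, -0.002]]
shift mm [-2.4 -0.   0.4] turn [ 0.002 -0.006 -0.001]
{'clock': 2.175, 'eef_pos': array([ 0.53102932, -0.17163072,  0.12274387]), 'tcp_rot': array([-1.26096403,  1.12323688, -1.12509557]), 'force': array([-0.09524294, -0.87286028,  0.30125372]), 'grip_width': 0.042907692178814585, 'joint_positions': array([-4.45958087e-01,  7.12736083e-03,  1.88030018e+00,  6.28416932e-08,
        1.25301971e+00, -5.60753627e-01])}
```

View pics/sidez2.png

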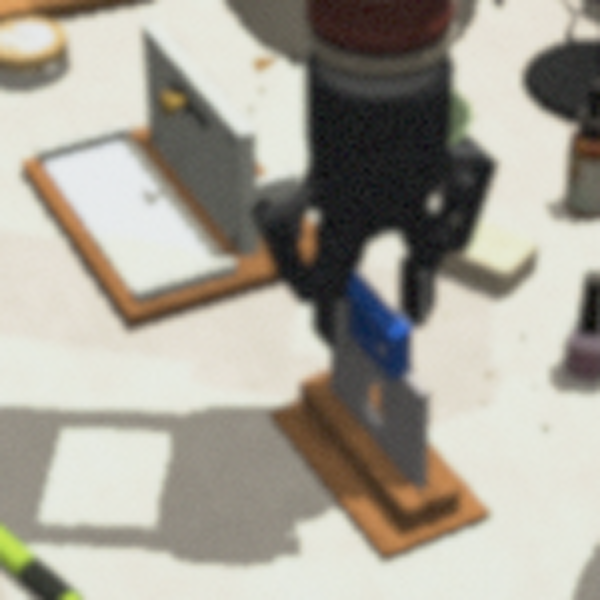

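The fingers straddle the blue grip, in the crop at about (375,320). Closing, with a 2 mm correction in y.

Emit:
servo_tool:
  moves:
    - [-2, 0, 0, 0, 0, 0, 50]
    - [-2, 0, 0, 0, 0, 0, 25]
    - [-2, 0, 0, 0, 0, 0, 10]
    - [-2, 0, 0, 0, 0, 0, 0]
    - [-2, 0, 0, 0, 0, 0, 0]
  squeeze: 70

```text
clock: 2.8
eef_pos: [0.5308, -0.1694, 0.1228]
tcp_rot: [-1.261, 1.123, -1.125]
force: [-0.8, 0.9, 4.9]
grip_width: 0.0125
```

```bash
python3 d.py .53 -.169 .121 .12 1
```

```text
now 2.8 [ 0.5308 -0.1694  0.1228] F [-0.84  0.94  4.95] M [0.09 0.04 0.02] w 0.0125
R [[0.115, 0.001, 0.993], [-0.993, -0.0, 0.115], [0.001, -1.0, 0.001]]
shift mm [-0.5  1.8 -0.8] turn [-0.001 -0.005  0.001]
```

Emit:
servo_tool:
  moves:
    - [0, -3, 0, 0, 0, 0, 0]
    - [0, -10, 0, 0, 0, 0, 0]
    - [0, -20, 0, 0, 0, 0, 0]
    - [0, -35, 0, 0, 0, 0, 0]
    - [0, -50, 0, 0, 0, 0, 0]

```text
clock: 3.42
eef_pos: [0.5304, -0.1694, 0.1734]
tcp_rot: [-1.261, 1.124, -1.125]
force: [-0.1, -0.4, -2.3]
grip_width: 0.0121
```

Emit:
servo_tool:
  moves:
    - [0, -15, 0, 0, 0, 0, 0]
    - [0, -30, 0, 0, 0, 0, 0]
    - [0, -45, 0, 0, 0, 0, 0]
    - [0, -45, 0, 0, 0, 0, 0]
    - [0, -45, 0, 0, 0, 0, 0]

```text
clock: 4.05
eef_pos: [0.5301, -0.1692, 0.2165]
tcp_rot: [-1.262, 1.125, -1.123]
force: [0.1, 0.2, -2.9]
grip_width: 0.0122
```

```bash
python3 d.py .53 -.169 .121 .12 1; python3 look.py 3;  python3 - <<'E'
from geo import *
g=load("side")["img"][:,:,::-1]; c=g[150:300,215:365]; cv2.imwrite("pics/sidez3.png",cv2.resize(c,None,fx=4,fy=4,interpolation=cv2.INTER_CUBIC))
E
```

```text
now 4.05 [ 0.5301 -0.1692  0.2165] F [ 0.1   0.2  -2.89] M [-0.03  0.03  0.02] w 0.0122
R [[0.115, -0.001, 0.993], [-0.993, 0.0, 0.115], [-0.0, -1.0, -0.001]]
shift mm [-0.1 95.5  0. ] turn [ 0.001 -0.005 -0.   ]
{'clock': 4.15, 'eef_pos': array([ 0.52987644, -0.16905009,  0.21590716]), 'tcp_rot': array([-1.26193923,  1.12572021, -1.1226331 ]), 'force': array([-0.26529313, -0.3667097 , -3.50315482]), 'grip_width': 0.01248113634365262, 'joint_positions': array([-4.42631137e-01, -8.67234105e-02,  1.80806864e+00, -9.60888963e-06,
        1.42215417e+00, -5.57608805e-01])}
```

View pics/sidez3.png

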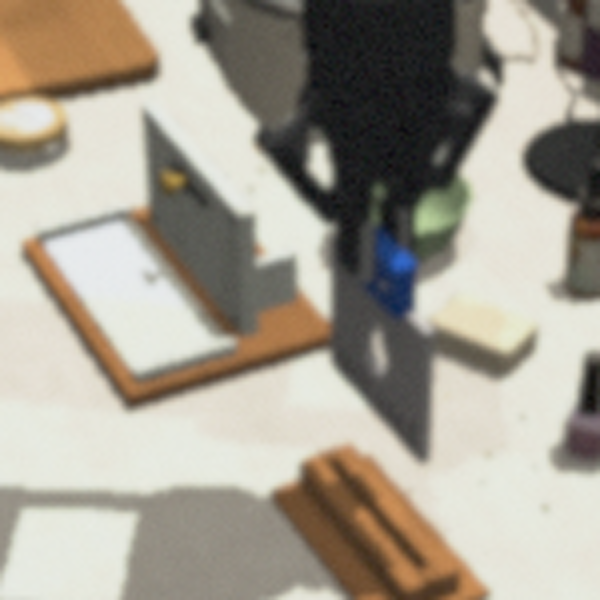

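The template is clear of the rack and held, and the plate hangs straight in the crop at about (380,350). Next I'll measure the plate in the hand and triangulate the stud.

```bash
cat > meas.py <<'E'
from geo import *
from bench import robot
st=robot.read_state(); e=st["eef_pos"]; print("tcp",e)
for n in("top","side"):
    f=load(n); P=cloud(f); h=cv2.cvtColor(f["img"],cv2.COLOR_RGB2HSV).astype(int); X,Y,Z=P[...,0],P[...,1],P[...,2]
    m=(h[...,0]>17)&(h[...,0]<32)&(h[...,1]>110)&(X>.48)&(X<.54)&(Y>.07)&(Y<.15)&(Z>.07)&(Z<.115)
    if m.sum()>4:
        v,u=np.nonzero(m); print(n,"stud px",len(u),u.mean(),v.mean(),"pts",P[m].min(0).round(4),P[m].mean(0).round(4),P[m].max(0).round(4),"ray@.09",plane(f,[[u.mean(),v.mean()]],.09).round(4))
        # intersect with plane of head (14mm in front of fence)
        o,d=ray(f,[[u.mean(),v.mean()]]); d=d[0]; t=(.5283-.0965*o[1]-.0145-o[0])/(d[0]+.0965*d[1]); print("   on head-front plane",(o+t*d).round(4))
    m=(h[...,1]<45)&(abs(X-e[0])<.035)&(abs(Y-e[1])<.07)&(Z>e[2]-.118)&(Z<e[2]-.035)
    if n=="side" and m.sum()>50:
        mm=np.uint8(m); k,l,s,_=cv2.connectedComponentsWithStats(mm); i=1+s[1:,4].argmax(); m=l==i
        q=P[m]; k=np.ones(len(q),bool)
        for _ in range(5):
            c=np.linalg.lstsq(np.c_[q[k,1]-e[1],q[k,2]-e[2]+.07,np.ones(k.sum())],q[k,0]-e[0],rcond=None)[0]
            r=q[:,0]-e[0]-np.c_[q[:,1]-e[1],q[:,2]-e[2]+.07,np.ones(len(q))]@c; k=abs(r)<.003
        print("plate n",k.sum(),"yaw",-np.arctan(c[0]),"lean dx/dz",c[1],"front-tcp x",c[2],"std",r[k].std())
        v,u=np.nonzero(m); 
        # corners on the plate plane
        hull=cv2.approxPolyDP(cv2.convexHull(np.c_[u,v].astype(np.int32)),3,True).reshape(-1,2)
        o,d=ray(f,hull); t=((e[0]-o[0])+c[0]*(o[1]-e[1])+c[1]*(o[2]-e[2]+.07)+c[2])/(d[:,0]-c[0]*d[:,1]-c[1]*d[:,2])
        print(hull.tolist()); print(((o+t[:,None]*d)-e).round(4).tolist())
E
python3 meas.py
```

```text
tcp [ 0.52987644 -0.16905009  0.21590716]
top stud px 11 236.36363636363637 221.8181818181818 pts [0.5019 0.1093 0.0936] [0.5062 0.1144 0.0985] [0.5126 0.1182 0.1062] ray@.09 [[0.508  0.1151 0.09  ]]
   on head-front plane [0.5029 0.1131 0.1147]
side stud px 23 258.0 194.7391304347826 pts [0.5    0.1049 0.0851] [0.5083 0.1138 0.0955] [0.5161 0.137  0.1041] ray@.09 [[0.5107 0.1222 0.09  ]]
   on head-front plane [0.5041 0.1    0.1045]
plate n 655 yaw 0.11994308436576613 lean dx/dz 0.005910749011799497 front-tcp x 0.0015467004634447223 std 0.0008934965152737387
[[320, 265], [297, 240], [297, 213], [323, 236]]
[[0.0074, -0.0503, -0.1081], [-0.0046, 0.0494, -0.1095], [-0.0043, 0.0504, -0.0361], [0.0086, -0.0567, -0.0274]]
```

The side and top rays meet on the brass at about (0.508,0.1145,0.095). In the hand the plate is square and centred, with its front 1.5 mm beyond the TCP and its bottom about 110–114 mm below it. Next I'll travel to a stand-off in front of the stud.

```bash
python3 d.py .480 .112 .205 .094 1
```

```text
now 4.15 [ 0.5299 -0.1691  0.2159] F [-0.27 -0.37 -3.5 ] M [-0.02  0.03  0.  ] w 0.0125
R [[0.115, -0.002, 0.993], [-0.993, 0.001, 0.115], [-0.001, -1.0, -0.002]]
shift mm [-284.9   11.2  -17.3] turn [ 0.002  0.021 -0.001]
```

Emit:
servo_tool:
  moves:
    - [-25, 0, -25, 0, 0, 0, 0]
    - [-70, 0, -40, 0, 0.01, 0, 0]
    - [-115, 0, -40, 0, 0.021, 0, 0]
    - [-160, 0, -35, 0, 0.021, 0, 0]
    - [-200, 0, -30, 0, 0.021, 0, 0]

```text
clock: 4.78
eef_pos: [0.477, 0.0274, 0.2163]
tcp_rot: [-1.253, 1.14, -1.139]
force: [0.1, 0.2, -3.2]
grip_width: 0.0127
```

```bash
python3 d.py .480 .112 .205 .094 1
```

```text
now 4.775 [0.477  0.0274 0.2163] F [ 0.15  0.25 -3.17] M [ 0.03 -0.01 -0.03] w 0.0127
R [[0.094, -0.001, 0.996], [-0.996, 0.0, 0.094], [-0.0, -1.0, -0.001]]
shift mm [-83.9  11.3  11. ] turn [ 0.001  0.    -0.   ]
```

Emit:
servo_tool:
  moves:
    - [-30, 0, 4, 0, 0, 0, 0]
    - [-60, 5, 8, 0, 0, 0, 0]
    - [-80, 20, 11, 0, 0, 0, 0]
    - [-84, 35, 11, 0, 0, 0, 0]
    - [-84, 45, 11, 0, 0, 0, 0]

```text
clock: 5.4
eef_pos: [0.4799, 0.1103, 0.1702]
tcp_rot: [-1.254, 1.141, -1.139]
force: [0.1, -0.6, -2.5]
grip_width: 0.0127
```

Emit:
servo_tool:
  moves:
    - [0, 3, 0, 0, 0, 0, 0]
    - [0, 7, 0, 0, 0, 0, 0]
    - [0, 9, 0, 0, 0, 0, 0]
    - [0, 9, 0, 0, 0, 0, 0]
    - [0, 9, 0, 0, 0, 0, 0]

```text
clock: 6.02
eef_pos: [0.4809, 0.1106, 0.1634]
tcp_rot: [-1.252, 1.139, -1.14]
force: [0.6, -0.0, -2.1]
grip_width: 0.0127
```

```bash
python3 d.py .480 .112 .1625 .094 1;python3 look.py 4; python3 meas.py;  python3 - <<'E'
from geo import *
g=load("side")["img"][:,:,::-1]; c=g[130:270,205:345]; cv2.imwrite("pics/sidez4.png",cv2.resize(c,None,fx=4,fy=4,interpolation=cv2.INTER_CUBIC))
g=load("top")["img"][:,:,::-1]; c=g[190:265,195:295]; cv2.imwrite("pics/topz4.png",cv2.resize(c,None,fx=6,fy=6,interpolation=cv2.INTER_CUBIC))
E
```

```text
now 6.025 [0.4809 0.1106 0.1634] F [ 0.56 -0.04 -2.11] M [ 0.01 -0.05 -0.03] w 0.0127
R [[0.094, 0.001, 0.996], [-0.996, 0.0, 0.094], [0.0, -1.0, 0.001]]
shift mm [-1.5  0.9 -0.8] turn [-0.001 -0.     0.   ]
{'clock': 6.125, 'eef_pos': array([0.48086479, 0.11063181, 0.16331381]), 'tcp_rot': array([-1.25179506,  1.13927543, -1.13992443]), 'force': array([ 0.62630499, -0.55784277, -3.6590963 ]), 'grip_width': 0.012404250776175567, 'joint_positions': array([ 7.51941847e-02, -1.99503325e-01,  1.99960970e+00, -1.96011612e-05,
        1.34094842e+00, -1.88192888e-02])}
tcp [0.48086479 0.11063181 0.16331381]
plate n 334 yaw 0.10220206688508753 lean dx/dz -0.000626244424857845 front-tcp x 0.0015448020063169696 std 0.0009338803874627108
[[257, 220], [243, 202], [241, 180], [261, 198]]
[[0.0063, -0.0465, -0.1117], [-0.0034, 0.048, -0.1103], [-0.0037, 0.0509, -0.0417], [0.0098, -0.0804, -0.0244]]
```

View pics/sidez4.png

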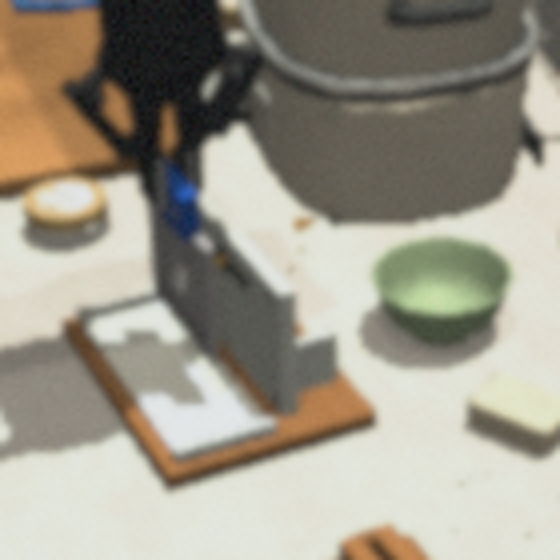

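View pics/topz4.png

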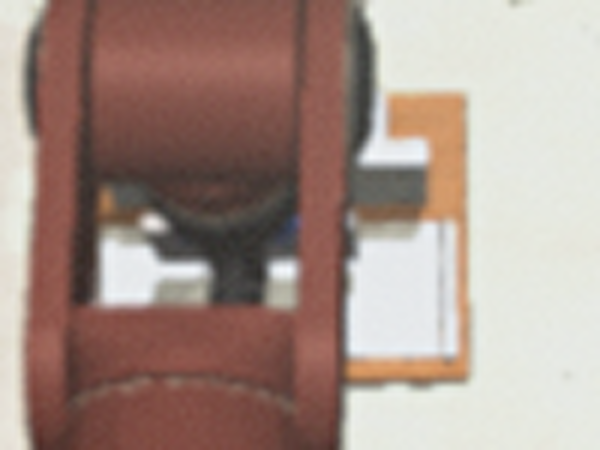

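The plate stands parallel to the fence, about 13 mm short of the stud head, which shows at (225,255) in the side crop. Starting the gentle approach.

Emit:
servo_tool:
  moves:
    - [-1.5, 0, 2, 0, 0, 0, 0]
    - [-1.5, 1, 5, 0, 0, 0, 0]
    - [-1.5, 1, 8, 0, 0, 0, 0]
    - [-1.5, 1, 10, 0, 0, 0, 0]
    - [-1.5, 1, 10, 0, 0, 0, 0]

```text
clock: 6.75
eef_pos: [0.4907, 0.1131, 0.162]
tcp_rot: [-1.252, 1.14, -1.14]
force: [-0.1, 0.2, -1.8]
grip_width: 0.0125
```

Emit:
servo_tool:
  moves:
    - [0, 0, 1.5, 0, 0, 0, 0]
    - [0, 0, 3, 0, 0, 0, 0]
    - [0, 0, 4.5, 0, 0, 0, 0]
    - [0, 0, 6, 0, 0, 0, 0]
    - [0, 0, 6, 0, 0, 0, 0]

```text
clock: 7.38
eef_pos: [0.4966, 0.1136, 0.162]
tcp_rot: [-1.252, 1.14, -1.14]
force: [-0.2, 0.1, -2.3]
grip_width: 0.0126
```

```bash
python3 d.py .480 .112 .1625 .094 1
```

```text
now 7.375 [0.4966 0.1136 0.162 ] F [-0.2   0.06 -2.35] M [-0.07  0.03  0.04] w 0.0126
R [[0.094, 0.0, 0.996], [-0.996, 0.0, 0.094], [-0.0, -1.0, 0.0]]
shift mm [  0.   -0.5 -16.7] turn [-0. -0. -0.]
```

Emit:
servo_tool:
  moves:
    - [0, 0, 1, 0, 0, 0, 0]
    - [0, 0, 2, 0, 0, 0, 0]
    - [0, 0, 3, 0, 0, 0, 0]
    - [0, 0, 4, 0, 0, 0, 0]
    - [0, 0, 4, 0, 0, 0, 0]

```text
clock: 8.0
eef_pos: [0.5005, 0.114, 0.162]
tcp_rot: [-1.252, 1.14, -1.14]
force: [-0.4, 0.7, -3.3]
grip_width: 0.0124
```

Emit:
servo_tool:
  moves:
    - [0, 0, 1, 0, 0, 0, 0]
    - [0, 0, 2, 0, 0, 0, 0]
    - [0, 0, 3, 0, 0, 0, 0]
    - [0, 0, 3, 0, 0, 0, 0]
    - [0, 0, 3, 0, 0, 0, 0]

```text
clock: 8.62
eef_pos: [0.5034, 0.1143, 0.162]
tcp_rot: [-1.252, 1.14, -1.14]
force: [0.9, 0.2, -2.2]
grip_width: 0.0128
```

```bash
python3 d.py .480 .112 .1625 .094 1
```

```text
now 8.625 [0.5034 0.1143 0.162 ] F [ 0.87  0.17 -2.18] M [ 0.02 -0.05  0.02] w 0.0128
R [[0.094, -0.0, 0.996], [-0.996, 0.0, 0.094], [-0.0, -1.0, -0.0]]
shift mm [  0.1  -0.5 -23.6] turn [ 0.  0. -0.]
```

No resistance so far with the plate about 6 mm from the fence, so the head is entering the hole. A little further.

Emit:
servo_tool:
  moves:
    - [0, 0, 1, 0, 0, 0, 0]
    - [0, 0, 2, 0, 0, 0, 0]
    - [0, 0, 3, 0, 0, 0, 0]
    - [0, 0, 3, 0, 0, 0, 0]
    - [0, 0, 3, 0, 0, 0, 0]

```text
clock: 9.25
eef_pos: [0.5064, 0.1146, 0.162]
tcp_rot: [-1.252, 1.14, -1.14]
force: [1.1, 0.6, -2.7]
grip_width: 0.0126
```

```bash
python3 d.py .480 .112 .1625 .094 1;python3 look.py 5;  python3 meas.py; python3 - <<'E'
from geo import *
g=load("side")["img"][:,:,::-1]; c=g[150:250,225:325]; cv2.imwrite("pics/sidez5.png",cv2.resize(c,None,fx=6,fy=6,interpolation=cv2.INTER_CUBIC))
E
```

```text
now 9.25 [0.5064 0.1146 0.162 ] F [ 1.05  0.57 -2.69] M [ 0.05 -0.05  0.02] w 0.0126
R [[0.094, -0.0, 0.996], [-0.996, 0.0, 0.094], [-0.0, -1.0, -0.0]]
shift mm [  0.1  -0.5 -26.5] turn [ 0. -0. -0.]
{'clock': 9.35, 'eef_pos': array([0.50639177, 0.11454601, 0.16197718]), 'tcp_rot': array([-1.25220359,  1.13977866, -1.1396516 ]), 'force': array([-0.39892868, -0.69833007, -1.95682407]), 'grip_width': 0.012487069860245132, 'joint_positions': array([ 7.90357769e-02, -1.31201689e-01,  1.94204401e+00,  2.76967247e-05,
        1.33083135e+00, -1.49312578e-02])}
tcp [0.50639177 0.11454601 0.16197718]
side stud px 5 256.6 195.2 pts [0.5007 0.1059 0.0966] [0.5027 0.1081 0.0987] [0.5045 0.11   0.1009] ray@.09 [[0.5066 0.1214 0.09  ]]
   on head-front plane [0.5032 0.11   0.0975]
plate n 272 yaw 0.1862019491325589 lean dx/dz 0.0018436330676675657 front-tcp x 0.0036688912489783606 std 0.0016109211336551848
[[272, 222], [251, 199], [250, 178], [275, 199]]
[[0.0162, -0.0671, -0.1151], [-0.0051, 0.046, -0.106], [-0.0046, 0.0444, -0.0382], [0.0199, -0.0858, -0.0337]]
```

View pics/sidez5.png

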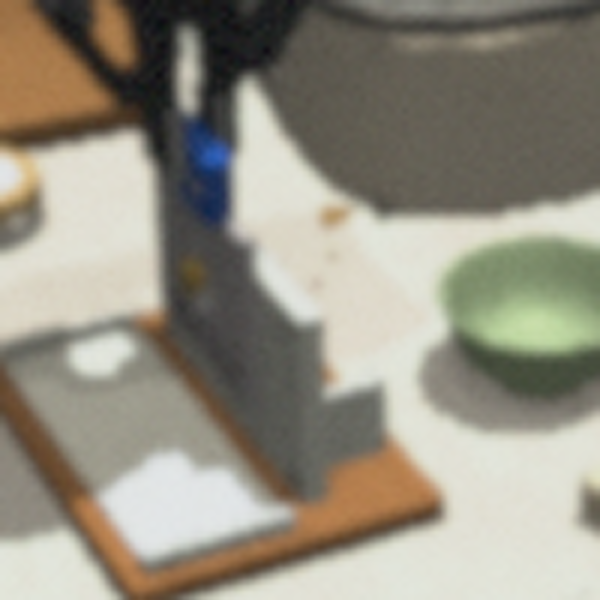

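The brass head now shows through the plate in the crop at about (195,272), with no push force, so it is through. Lowering step by step, watching the force.

Emit:
servo_tool:
  moves:
    - [0, 2, 0, 0, 0, 0, 0]
    - [0, 4, 0, 0, 0, 0, 0]
    - [0, 6, 0, 0, 0, 0, 0]
    - [0, 8, 0, 0, 0, 0, 0]
    - [0, 8, 0, 0, 0, 0, 0]

```text
clock: 9.98
eef_pos: [0.5062, 0.1145, 0.1537]
tcp_rot: [-1.253, 1.14, -1.139]
force: [-1.0, -1.5, -2.3]
grip_width: 0.0126
```

```bash
python3 d.py .5064 .1146 .142 .094 1
```

```text
now 9.975 [0.5062 0.1145 0.1537] F [-1.   -1.46 -2.3 ] M [-0.02  0.07 -0.  ] w 0.0126
R [[0.094, -0.001, 0.996], [-0.996, -0.0, 0.094], [-0.0, -1.0, -0.001]]
shift mm [-0.  11.7  0.2] turn [ 0.001  0.    -0.   ]
```

Emit:
servo_tool:
  moves:
    - [0, 1, 0, 0, 0, 0, 0]
    - [0, 2, 0, 0, 0, 0, 0]
    - [0, 3, 0, 0, 0, 0, 0]
    - [0, 4, 0, 0, 0, 0, 0]
    - [0, 4, 0, 0, 0, 0, 0]

```text
clock: 10.6
eef_pos: [0.5063, 0.1145, 0.1499]
tcp_rot: [-1.252, 1.14, -1.14]
force: [-0.1, 0.3, -2.3]
grip_width: 0.0127
```

```bash
python3 d.py .5064 .1146 .142 .094 1
```

```text
now 10.6 [0.5063 0.1145 0.1499] F [-0.14  0.26 -2.34] M [ 0.04  0.03 -0.  ] w 0.0127
R [[0.094, -0.0, 0.996], [-0.996, -0.0, 0.094], [-0.0, -1.0, -0.0]]
shift mm [-0.1  7.9  0.1] turn [ 0. -0. -0.]
```

No contact forces. Continuing.

Emit:
servo_tool:
  moves:
    - [0, 1, 0, 0, 0, 0, 0]
    - [0, 2, 0, 0, 0, 0, 0]
    - [0, 3, 0, 0, 0, 0, 0]
    - [0, 4, 0, 0, 0, 0, 0]
    - [0, 4, 0, 0, 0, 0, 0]

```text
clock: 11.22
eef_pos: [0.5063, 0.1146, 0.1459]
tcp_rot: [-1.252, 1.14, -1.14]
force: [-0.3, 0.1, -2.3]
grip_width: 0.0126
```

Emit:
servo_tool:
  moves:
    - [0, 0.5, 0, 0, 0, 0, 0]
    - [0, 1, 0, 0, 0, 0, 0]
    - [0, 1.5, 0, 0, 0, 0, 0]
    - [0, 2, 0, 0, 0, 0, 0]
    - [0, 2, 0, 0, 0, 0, 0]

```text
clock: 11.85
eef_pos: [0.5066, 0.1146, 0.1446]
tcp_rot: [-1.252, 1.139, -1.14]
force: [-1.6, -0.3, 1.9]
grip_width: 0.0125
```

```bash
python3 d.py .5064 .1146 .142 .094 1
```

```text
now 11.85 [0.5066 0.1146 0.1446] F [-1.6  -0.25  1.9 ] M [-0.04  0.26  0.03] w 0.0125
R [[0.094, 0.0, 0.996], [-0.996, 0.0, 0.094], [0.0, -1.0, 0.0]]
shift mm [-0.1  2.6 -0.2] turn [-0.  0.  0.]
```

Emit:
servo_tool:
  moves:
    - [0, 0.5, 0, 0, 0, 0, 0]
    - [0, 1, 0, 0, 0, 0, 0]
    - [0, 1, 0, 0, 0, 0, 0]
    - [0, 1, 0, 0, 0, 0, 0]
    - [0, 1, 0, 0, 0, 0, 0]

```text
clock: 12.48
eef_pos: [0.5073, 0.1146, 0.1443]
tcp_rot: [-1.251, 1.138, -1.141]
force: [-1.7, -0.3, 4.6]
grip_width: 0.0127
```

```bash
python3 d.py .5064 .1146 .142 .094 1; python3 look.py 6;  python3 meas.py; python3 - <<'E'
from geo import *
f=load("side");g=f["img"][:,:,::-1]; c=g[150:250,225:325]; cv2.imwrite("pics/sidez6.png",cv2.resize(c,None,fx=6,fy=6,interpolation=cv2.INTER_CUBIC))
P=cloud(f);h=cv2.cvtColor(f["img"],cv2.COLOR_RGB2HSV).astype(int)
m=(h[...,0]>105)&(h[...,0]<125)&(h[...,1]>110)&(abs(P[...,0]-.506)<.03)&(abs(P[...,1]-.114)<.06)
print(np.percentile(P[m],[0,5,50,95,100],axis=0).round(4))
E
```

```text
now 12.475 [0.5073 0.1146 0.1443] F [-1.66 -0.26  4.6 ] M [-0.1   0.31  0.02] w 0.0127
R [[0.094, 0.002, 0.996], [-0.996, 0.0, 0.094], [-0.0, -1.0, 0.002]]
shift mm [-0.1  2.3 -0.9] turn [-0.002 -0.    -0.   ]
{'clock': 12.575, 'eef_pos': array([0.5072744 , 0.11461302, 0.14429503]), 'tcp_rot': array([-1.25055119,  1.13815923, -1.14067059]), 'force': array([-2.32063003,  0.20536422,  5.874799  ]), 'grip_width': 0.01268577057824935, 'joint_positions': array([ 7.90495953e-02, -1.11150420e-01,  1.95508257e+00, -1.18774303e-05,
        1.29550396e+00, -1.49367713e-02])}
tcp [0.5072744  0.11461302 0.14429503]
side stud px 7 256.57142857142856 195.28571428571428 pts [0.5014 0.1078 0.0918] [0.5032 0.1102 0.0971] [0.5048 0.1133 0.1023] ray@.09 [[0.5063 0.121  0.09  ]]
   on head-front plane [0.5032 0.1102 0.0971]
plate n 295 yaw 0.1585455028838239 lean dx/dz -0.01903518714428534 front-tcp x 0.0027157347602514968 std 0.0018061118633116615
[[272, 227], [254, 206], [251, 184], [271, 202]]
[[0.0145, -0.0684, -0.1124], [-0.002, 0.0337, -0.105], [-0.0045, 0.0416, -0.038], [0.0133, -0.0708, -0.0326]]
[[0.5018 0.0815 0.1207]
 [0.5025 0.0825 0.1241]
 [0.5076 0.0884 0.1455]
 [0.5143 0.1125 0.1513]
 [0.5163 0.1173 0.1531]]
```

View pics/sidez6.png

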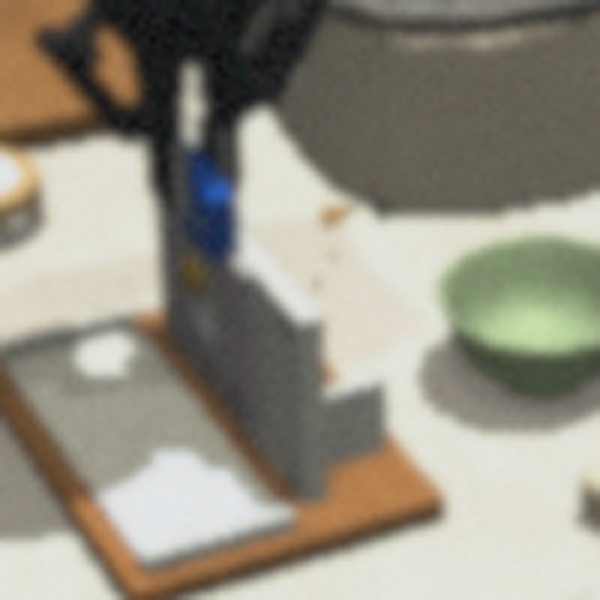

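Contact came at TCP z 0.1443, 21.5 mm above the rack grasp where 22 mm is nominal. Blue grip pixels rose 22 mm too, and the head sits in front of the plate at (195,272), high in the slot. It is home, so I'll ease the press slightly and open.

Emit:
servo_tool:
  moves:
    - [0, -0.5, 0, 0, 0, 0, 0]
    - [0, -0.5, 0, 0, 0, 0, 0]
    - [0, -0.5, 0, 0, 0, 0, 20]
    - [0, -0.5, 0, 0, 0, 0, 35]
    - [0, -0.5, 0, 0, 0, 0, 50]
  squeeze: 20

```text
clock: 13.2
eef_pos: [0.5061, 0.1145, 0.1429]
tcp_rot: [-1.253, 1.14, -1.139]
force: [0.7, -0.2, 0.1]
grip_width: 0.0422
```

```bash
python3 d.py .5064 .1146 .142 .094 1; python3 look.py 7;  python3 - <<'E'
from geo import *
f=load("side");g=f["img"][:,:,::-1]; c=g[150:250,225:325]; cv2.imwrite("pics/sidez7.png",cv2.resize(c,None,fx=6,fy=6,interpolation=cv2.INTER_CUBIC))
P=cloud(f);h=cv2.cvtColor(f["img"],cv2.COLOR_RGB2HSV).astype(int)
m=(h[...,0]>105)&(h[...,0]<125)&(h[...,1]>110)&(abs(P[...,0]-.506)<.03)&(abs(P[...,1]-.114)<.06)
print(np.percentile(P[m],[0,5,50,95,100],axis=0).round(4))
E
```

```text
now 13.2 [0.5061 0.1145 0.1429] F [ 0.72 -0.2   0.05] M [ 0.01 -0.04 -0.05] w 0.0422
R [[0.094, -0.001, 0.996], [-0.996, -0.0, 0.094], [-0.0, -1.0, -0.001]]
shift mm [-0.1  0.9  0.3] turn [ 0.001 -0.    -0.   ]
{'clock': 13.3, 'eef_pos': array([0.50628738, 0.11453116, 0.14318887]), 'tcp_rot': array([-1.25244894,  1.14001735, -1.13950208]), 'force': array([0.15421879, 0.38818761, 0.12243426]), 'grip_width': 0.04238346526532131, 'joint_positions': array([ 7.90209532e-02, -1.10692718e-01,  1.95663333e+00,  3.21671937e-05,
        1.29606387e+00, -1.49438014e-02])}
[[0.4844 0.0788 0.1216]
 [0.4981 0.0822 0.1254]
 [0.5023 0.099  0.1423]
 [0.5115 0.1315 0.1508]
 [0.5125 0.1388 0.1913]]
```

View pics/sidez7.png

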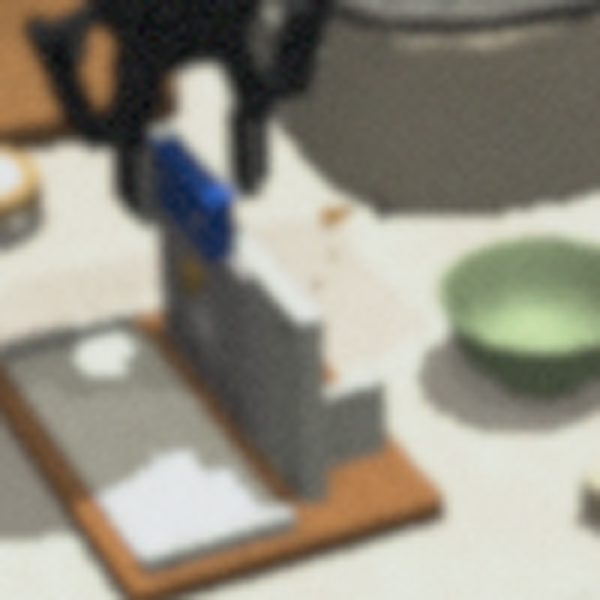

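The template hangs freely on the stud with the fingers clear of the grip on both sides. Retreating straight up.

Emit:
servo_tool:
  moves:
    - [0, -10, 0, 0, 0, 0, 50]
    - [0, -30, 0, 0, 0, 0, 50]
    - [0, -60, 0, 0, 0, 0, 50]
    - [0, -95, 0, 0, 0, 0, 50]
    - [0, -120, 0, 0, 0, 0, 50]

```text
clock: 13.92
eef_pos: [0.5072, 0.1146, 0.2676]
tcp_rot: [-1.249, 1.137, -1.142]
force: [-0.3, 0.0, -0.4]
grip_width: 0.0423
```

Emit:
servo_tool:
  moves:
    - [50, -15, -10, 0, 0, 0, 50]
    - [100, -30, -20, 0, 0, 0, 50]
    - [150, -30, -30, 0, 0, 0, 50]
    - [150, -30, -30, 0, 0, 0, 50]
    - [150, -30, -30, 0, 0, 0, 50]

```text
clock: 14.55
eef_pos: [0.4908, -0.0374, 0.2947]
tcp_rot: [-1.251, 1.139, -1.141]
force: [-0.1, -0.4, -0.2]
grip_width: 0.0427
```

```bash
python3 look.py 8;  python3 - <<'E'
from geo import *
f=load("side");g=f["img"][:,:,::-1]; c=g[150:250,225:325]; cv2.imwrite("pics/sidez8.png",cv2.resize(c,None,fx=6,fy=6,interpolation=cv2.INTER_CUBIC))
P=cloud(f);h=cv2.cvtColor(f["img"],cv2.COLOR_RGB2HSV).astype(int)
m=(h[...,0]>105)&(h[...,0]<125)&(h[...,1]>110)&(abs(P[...,0]-.506)<.03)&(abs(P[...,1]-.114)<.06)
print(np.percentile(P[m],[0,5,50,95,100],axis=0).round(4))
E
```

```text
{'clock': 14.65, 'eef_pos': array([ 0.4907914 , -0.03661746,  0.29401717]), 'tcp_rot': array([-1.25226108,  1.1382257 , -1.13873269]), 'force': array([ 0.77861616,  1.02426938, -0.03486794]), 'grip_width': 0.04282734446473727, 'joint_positions': array([-2.25993563e-01, -2.95629967e-01,  1.85886413e+00,  3.35982483e-04,
        1.57782633e+00, -3.21477163e-01])}
[[0.4978 0.0813 0.122 ]
 [0.4987 0.0829 0.1259]
 [0.5031 0.0989 0.1459]
 [0.5108 0.1319 0.1506]
 [0.5124 0.1382 0.1513]]
```

View pics/sidez8.png

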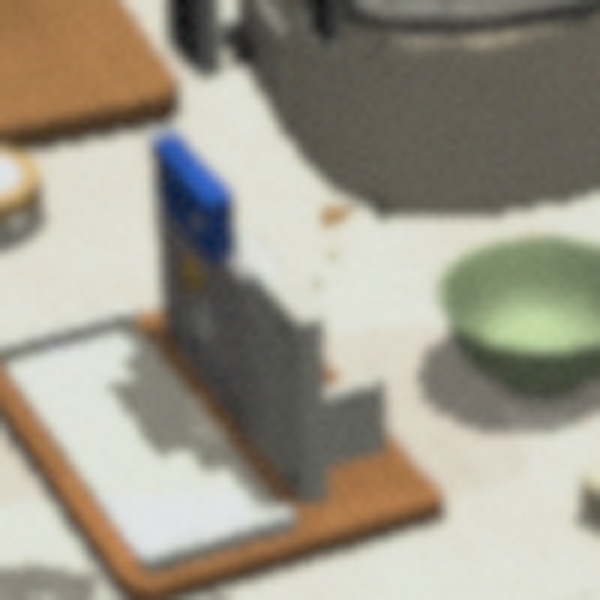

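View pics/top_8.png

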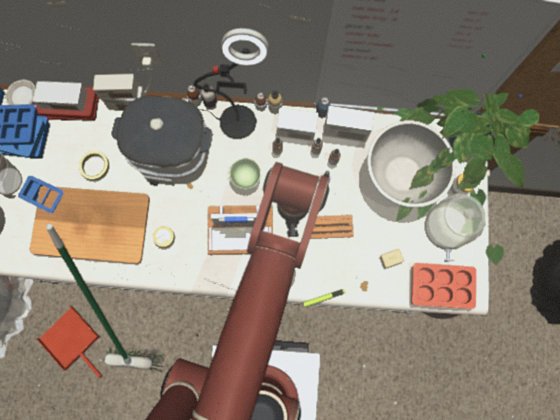

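The template hangs on the stud, square and upright, with the head in front of the plate at crop (190,272). Grip height is unchanged since release, the bystanders look unmoved, and the arm is clear. Handing in.

```bash
python3 -c "
from bench import robot
print(robot.close_job())"
```

```text
the job is handed in; nothing more can be done
None
```

The template is hanging on the brass stud, locked behind its head, and I handed the job in at about 14.7 s of the 64 s allowed.

- **Pick and approach:** I gripped the blue grip and lifted the plate out of the rack. Both cameras placed the stud at about y = 0.1145 m. The round hole went over the head without pushing it in; push force stayed within about 1 N (noise level), and the brass showed through the plate.
- **Lowering:** I lowered the plate in my fingers until it met a firm stop. The vertical force rose by about 7–8 N at most. Then I eased off 0.5 mm, opened the fingers and backed away.

**Last checks:**
- The head is visible in front of the plate.
- The plate is upright and did not move after I let go.
- The gripper shows no load and is clear of everything.
- The bystanders look unmoved in the final pictures.

**What disagreed slightly:**
- The rise from rack to home read 21.5 mm from the arm and about 20.6–22 mm from the camera, against 22 mm nominal. That is within measuring noise.
- The travel down on the stud was about 17.5 mm instead of 20 mm. The hole probably went on about 2.5 mm low.
- I did not do a pull test for the lock; I relied on the firm stop and the pictures.

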